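# Clear the key machine's slide and bring its carriage home

### The arm

A 6-joint arm with a two-finger parallel gripper is mounted at the origin on the work surface. World frame = base frame: x ahead of the robot, y to its left, z up, the work surface at z = 0. Lengths are in m, angles in rad, forces in N, time in s.
With the tool pointing down it reaches from about 0.35 to 0.725 m from the base axis. Payload 4.3 kg.
Tool frame: the origin (TCP) lies at the very end of the fingers, on their centre line; the grasp point (between the pads) lies 19 mm behind it; z points along the fingers, y is the line along which they close (so a half turn about z gives the same grasp; the last joint's range is limited). The gripper opens to 85 mm and grips with 20 to 120 N. Pads are 22 mm wide; open, the fingers measure 114 mm over their backs; the gripper's body (76 mm by 85 mm) begins 54 mm behind the grasp point. The pads swing forward as they close: fully open they stand 13 mm farther back than shut.
Start: joints at [-1.386, 0.377, 0.081, 1.274, 0, 1.46], TCP at [0.167, -0.55, 0.231] pointing down, gripper open.
Joint ranges: [-2.72, 2.72], [-0.84, 1.66], [-1.02, 1.22], [-1.77, 2.12], [-1.37, 1.28], [-3.14, 3.14]. Speed limits (rad/s): [2.57, 2.57, 3.14, 3.14, 3.14, 3.14].

### API

Orientations are given as a rotation vector (axis times angle).
In Python, from plant import r gives the robot as it stands. The module is installed in compiled form; this text tells all that it offers.
- The arm moves only by the tool arm_command, never from a script. Its argument "rows" is a list of rows, each an object of numbers: "x", "y", "z": the shift along the tool's x, y, z normalised to -1 to 1, where 1 is 15 cm; "roll": the turn about the tool's z normalised to -1 to 1, where 1 is 45 degrees. A call has 1 to 20 rows; each row shifts and turns the commanded pose from where the row before left it, along the tool's axes as they then stand; what a row does not reach is not made up. A row lasts 1/10 s, in which the tool goes at most 50 mm and 8.59 degrees, less where a joint would pass 70% of its speed; a pose out of reach is approached as far as the arm can. A call with a number of a shift or a turn outside -1 to 1 is refused whole. A call with a gripper value outside its range is refused whole. "gripper" is the opening, from -1 (shut) to 1 (fully open), set as the call begins (left out, the last holds). The fingers move at their own pace and stop on an object; "newtons" is the grip in N (left out, the last holds). Time passes only in rows, so rows that do not move let the fingers close. It gives the time, the measured TCP pose, the force, the opening and the grip force at its end, in the units of the state.
- r.get_state(): the state, without advancing time (a new reading comes with each control period).
- r.grab_frame(name): name is "scene" or "top" or "wrist"; returns a dict with "color" (384x512x3 uint8, red, green, blue), "z_map" (384x512 float32, m along the optical axis (not along the pixel's ray), 0 where there is no reading), "fx", "fy", "cx", "cy" (pixels), "cam_to_world" (4x4, takes a point from camera to world coordinates). Camera axes: x right, y up, looking along -z (the intrinsics and any distortion apply to the point x, -y, -z); pixel columns grow to the right and rows downward; lengths in m; the calibration is good to about 2 mm. A picture is of the moment at which its call begins.
- r.finish_job(): hands the job in; it is judged then, once.
Trained networks look in the newest picture that a camera, given by its name, has taken for a name from the list of things; names that differ only in an ending like _2 or _b are one class to them, and where a whole thing is asked for, a point or a joint stands for the part that bears it (a point fixed in the world has none). Each returns a list of dicts, best first, with "p" (0 to 1); they miss things now and then, are a little off and sometimes report something else, mostly with a low value. They report only what shows in the picture. A call takes as long as a camera call. They do not tell look-alikes from the thing itself.
- r.cut_out(camera, label): "region" (384x512 bool, what is visible of it) and "uv" ([column, row] in pixels, amid what is visible of it).
The state is a dict: "clock": time; "joint_positions": joint angles; "qd": joint speeds; "joint_efforts": joint torques, N m; "position": TCP position; "ee_rot": TCP orientation; "force": force on the tool from outside, world axes, zero at the start; "ft_torque": the same for the moment, N m; "width": finger opening in m; "grasp_force": force on a finger pad.
Only numpy, scipy, OpenCV 4.12 (cv2) and the standard library are available. Lean on these libraries where they do the work, as an engineer would, in place of code of your own. Each camera call takes 0.05 s, during which the arm holds its last target. There are 200 camera calls.

### The job

A brass padlock has been left on the slide bed of the key-cutting machine. First lift it off and lay it flat in the empty wooden tray (do not drop it in), then slide the machine's carriage by its upright grip all the way home against the end stop on the side where the padlock was. Leave everything else on the bench where it is.

Things in the scene. Friction and masses are not known exactly. Their poses are not given: they have to be found in the camera images.
- machine: Grey key-cutting machine, fixed; origin at bench height under the middle of its slide bed, x away from the operator, y along the slide. Flat steel bed 120 (x) by 350 mm, top 70 mm above the bench. Base x -75 to 225, y -185 to 185 mm, 50 mm high. Behind the bed (x over 75 mm) cutter (y -30) and motor (y 10 to 170 mm) rise to 135 mm above the bench.
- carriage (a joint): Carriage's place on the slide: 0 at the stop at the machine's +y end, 0.22 (m) home, touching the stop at its -y end. Stays where left; moves with about 3 N. Aluminium, 116 mm (x) by 90 mm (y), flat top 109 mm above the bench; two key vices on its rear half reach 145 mm above the bench.
- carriage_grip (a point): Point on the axis of the carriage's upright black round grip, to be held: 26 mm in diameter, from 118 to 166 mm above the bench, this point 150 mm above the bench. It is midway along the carriage's 90 mm and 33 mm in front (machine -x) of the bed's middle line.
- stop_face (a point): Middle of the inner face of the home end stop, a dark steel bar 20 mm thick across the machine's -y end of the bed (at machine y = -155 mm), its top 105 mm above the bench; this point is 87 mm above the bench. With the carriage home, the grip is 45 mm from this face along the slide.
- padlock: Closed brass padlock of about 0.4 kg lying flat on the slide bed between the carriage and the home stop. Body 60 mm (x) by 50 mm (y) by 28 mm high, origin at the middle of the underside of this body; the round steel shackle (9 mm bar, 41 mm wide) sticks out to its own -x as far as 73 mm from the origin, at mid height.
- tray: Empty shallow wooden tray, fixed, on the bench to the left or right of the machine. 190 mm (x) by 160 mm (y), 26 mm high, walls 6 mm thick, floor about 6 mm thick. Origin at the middle of its underside.
- stock_box: Grey plastic box with six compartments of key blanks, fixed, on the other side of the machine from the tray; 180 x 150 x 45 mm, origin at the middle of its underside. Leave alone.
- jar: Glass jar with steel lid, 68 mm in diameter, 95 mm high, origin under its middle. Leave alone.
- oil_bottle: Yellow bottle, 52 mm in diameter, 140 mm high, origin under its middle. Leave alone.
- screwdriver: Screwdriver lying on the machine's base behind the bed, near the home end, 140 mm long along its x. Leave alone.
- grease_can: Steel can with a blue band, 60 mm in diameter, 100 mm high, origin under its middle. Leave alone.
- tape_roll: Roll of paper tape lying flat, 84 mm in diameter, 24 mm high. Leave alone.
Mind the look-alikes: they are no part of the job. Of the things shaped like the padlock, the brass one is meant. Of the things that look like the tray, take the one that is farthest to the robot's left at the start.

How it is judged:
On the way, in this order (a step that is already met when the one before it is completed fails the run):
1. the padlock lies flat in the tray, released (x of padlock in the frame of tray between -0.085 and 0.085 m and y of padlock in the frame of tray between -0.07 and 0.07 m and z of padlock in the frame of tray below 0.045 m and (angle between padlock's own z axis and vertical below 0.2 rad or angle between padlock's own z axis and vertical above 2.94 rad) and contact force between padlock and the fingers below 0.1 N and linear speed of padlock below 0.03 m/s), for 0.2 s.
2. the carriage is home against the end stop (value of joint carriage above 0.216 m), for 0.2 s.
At the end, for the whole second after the job is handed in: The padlock lies flat (within 0.2 rad) on the tray's floor inside its walls, released and at rest, and the carriage is within 4 mm of the home stop (joint over 0.216) (all of step 1 and value of joint carriage between 0.216 and 0.225 m); the robot touches nothing.
It fails at once if the padlock is dropped or thrown (moves faster than 0.9 m/s while not held, a fall of about 4 cm) (contact force between padlock and the fingers below 0.1 N and linear speed of padlock above 0.9 m/s).
It fails at once if another loose thing on the bench is moved more than 30 mm (distance of any of jar, oil_bottle, screwdriver, grease_can, tape_roll from where it was at the start of the episode above 0.03 m).
It also fails if it takes over 54 s, if anything falls off the work surface, if the arm or the gripper's body presses on something with over 40 N, if the wrist force passes 120 N, or if a joint passes its speed limit or range.

## Working session

There is one attempt and no reset: what is moved stays moved. The work goes in short steps, Python scripts to look and compute and a tool call to move; the robot and the scene stay as the last step left them, time stands still between calls to the robot, and variables do not carry over. Pictures are saved under pics/ and viewed, at most 10 in all, crops included, and the job is handed in when it is done.

Besides the shell and the picture viewer there is one more tool, called as a command line: name --argument value ..., lists and objects as JSON in quotes. arm_command: Moves the arm, as the interface text tells. Its arguments: {"type":"object","properties":{"rows":{"type":"array"},"gripper":{"type":"number"},"newtons":{"type":"number"}},"required":["rows"]}

```bash
mkdir -p pics; cat > h.py <<'E'
import numpy as np, cv2
from plant import r
def pts(f):
    z=f["z_map"]; v,u=np.mgrid[0:384,0:512]
    c=np.stack([(u-f["cx"])/f["fx"]*z,-(v-f["cy"])/f["fy"]*z,-z,np.ones_like(z)],-1)
    w=c@np.array(f["cam_to_world"]).T
    w=w[...,:3]; w[z==0]=np.nan
    return w
def save(f,n): cv2.imwrite("pics/"+n,f["color"][...,::-1])
E
python3 - <<'E'
from h import *
s=r.get_state(); print(s["clock"],s["position"],s["ee_rot"],s["width"])
fs={}
ims=[]
for n in("scene","top"):
    f=r.grab_frame(n); w=pts(f); np.savez("/tmp/"+n,w=w,c=f["color"]); ims.append(f["color"])
    print(n,np.round(f["cam_to_world"],3).tolist())
    for l in("padlock","tray","carriage","carriage_grip","stop_face","machine","stock_box"):
        try:
            for d in r.cut_out(n,l)[:4]:
                p=w[d["region"]]
                print(n,l,round(d["p"],2),np.round(d["uv"]),d["region"].sum(),np.round(np.nanmedian(p,0),3),np.round(np.nanpercentile(p,2,axis=0),3),np.round(np.nanpercentile(p,98,axis=0),3))
        except Exception as e: print(n,l,e)
    save(f,n+"0.png")
print(r.get_state()["clock"])
E
```

```text
0.0 [ 0.16695105 -0.54954101  0.23034969] [-3.10548678e+00 -4.61099726e-01  1.28085644e-04] 0.0855842818058708
scene [[0.248, -0.602, 0.759, 1.345], [0.969, 0.139, -0.206, -0.224], [0.019, 0.787, 0.617, 0.813], [0.0, 0.0, 0.0, 1.0]]
scene padlock 0.76 [235. 223.] 355 [ 0.578 -0.094  0.097] [ 0.505 -0.117  0.076] [ 0.603 -0.069  0.1  ]
scene padlock 0.66 [243. 198.] 281 [ 0.376 -0.041  0.025] [ 0.34  -0.095  0.005] [ 0.4   -0.001  0.031]
scene padlock 0.64 [405. 235.] 341 [0.663 0.475 0.019] [0.615 0.432 0.   ] [0.692 0.507 0.027]
scene tray 0.95 [355. 200.] 1746 [0.45  0.383 0.007] [0.347 0.292 0.   ] [0.548 0.463 0.027]
scene tray 0.83 [312. 165.] 1097 [0.177 0.31  0.007] [0.075 0.215 0.002] [0.284 0.394 0.027]
scene carriage 0.58 [281. 214.] 1082 [0.593 0.05  0.11 ] [0.512 0.01  0.078] [0.622 0.099 0.163]
scene carriage_grip 0.72 [283. 216.] 1189 [0.591 0.05  0.11 ] [0.413 0.009 0.001] [0.622 0.126 0.165]
scene stop_face 0.96 [275. 251.] 10787 [0.71  0.005 0.067] [ 0.522 -0.179  0.013] [0.802 0.171 0.133]
scene machine 0.93 [274. 254.] 10768 [0.71  0.005 0.067] [ 0.522 -0.18   0.01
[... 758 characters left out ...]
[250. 153.] 7202 [0.634 0.02  0.066] [ 0.49  -0.169  0.036] [0.783 0.177 0.134]
top carriage_grip 0.58 [238. 169.] 836 [0.56  0.06  0.111] [0.504 0.017 0.085] [0.615 0.104 0.167]
top carriage_grip 0.56 [373. 141.] 330 [ 0.657 -0.446  0.094] [ 0.637 -0.476  0.007] [ 0.691 -0.424  0.106]
top carriage_grip 0.55 [361. 204.] 2093 [ 0.445 -0.391  0.029] [ 0.356 -0.466 -0.003] [ 0.535 -0.314  0.048]
top stop_face 0.77 [249. 154.] 7580 [0.632 0.016 0.066] [ 0.489 -0.171  0.016] [0.789 0.18  0.134]
top machine 0.57 [250. 152.] 7744 [0.631 0.015 0.065] [ 0.488 -0.173  0.003] [0.788 0.184 0.133]
top stock_box 0.74 [362. 202.] 2074 [ 0.445 -0.391  0.029] [ 0.357 -0.466 -0.003] [ 0.535 -0.313  0.048]
0.8
```

View images.

```bash
python3 - <<'E'
import cv2
a=cv2.imread("pics/top0.png")[100:300,110:410]; cv2.imwrite("pics/topc.png",cv2.resize(a,None,fx=2.6,fy=2.6,interpolation=cv2.INTER_CUBIC))
a=cv2.imread("pics/scene0.png")[130:330,100:430]; cv2.imwrite("pics/scenec.png",cv2.resize(a,None,fx=2.4,fy=2.4,interpolation=cv2.INTER_CUBIC))
E
```

```text
(no output)
```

View pics/topc.png

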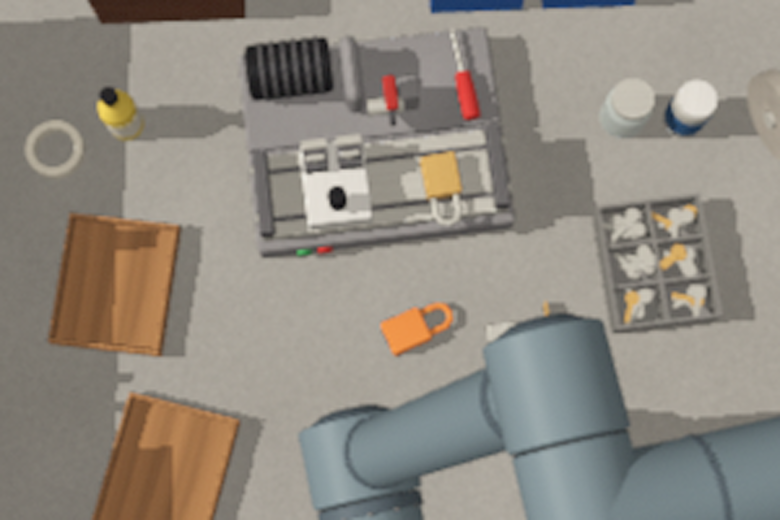

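View pics/scenec.png

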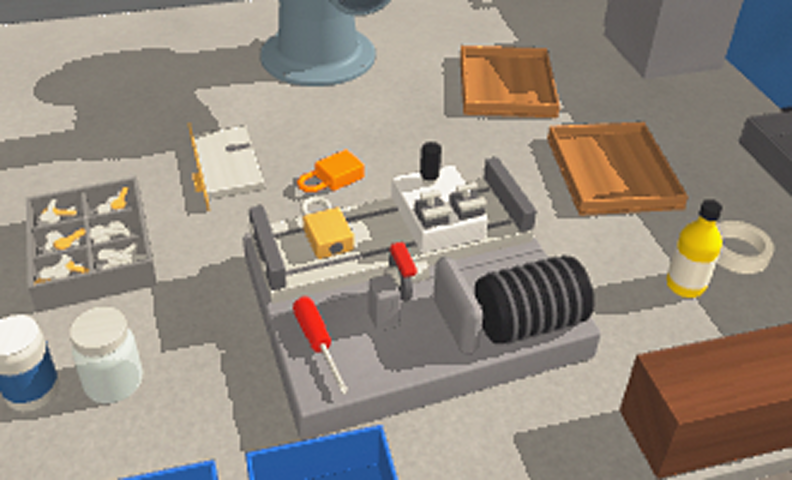

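```bash
cat > fit.py <<'E'
from h import *
def rect(P):
    (c,s,a)=cv2.minAreaRect((P[:,:2]*1000).astype(np.float32)); return np.round(c,1),np.round(s,1),round(a,1)
if __name__=="__main__":
  for n in("scene","top"):
    d=np.load(f"/tmp/{n}.npz"); w=d["w"]; x,y,z=w[...,0],w[...,1],w[...,2]
    def sel(n_,x0,x1,y0,y1,z0,z1):
        P=w[(x>x0)&(x<x1)&(y>y0)&(y<y1)&(z>z0)&(z<z1)]
        print(n,n_,len(P),rect(P),np.round(np.median(P,0),3)) if len(P)>5 else print(n_,"none")
    sel("padtop",.53,.63,-.125,-.05,.092,.104)
    sel("carrtop",.49,.64,0.0,.12,.104,.114)
    sel("griptop",.49,.60,0.0,.12,.155,.172)
    sel("base",.4,.85,-.25,.25,.035,.06)
    sel("tray",.3,.6,.27,.5,.02,.032)
    sel("stops",.47,.66,-.2,-.12,.095,.112)
    sel("stop+",.47,.66,.12,.2,.095,.112)
E
python3 fit.py
```

```text
scene padtop 240 (array([572.7, -90.7]), array([60. , 49.4]), 6.7) [ 0.576 -0.091  0.098]
scene carrtop 406 (array([562.5,  55.1]), array([120.7,  89. ]), 4.4) [0.549 0.05  0.109]
scene griptop 50 (array([530.,  54.]), array([21.8, 24.4]), 74.3) [0.533 0.053 0.165]
scene base 4251 (array([679.5,  -1.9]), array([423.7, 292.5]), 83.2) [ 0.739 -0.062  0.05 ]
scene tray 317 (array([446. , 380.5]), array([161.7, 194.5]), 81.5) [0.466 0.376 0.024]
scene stops 221 (array([ 583.1, -171.4]), array([120.4,  24.2]), 4.8) [ 0.59  -0.17   0.105]
scene stop+ 199 (array([552.1, 158.5]), array([123.6,  22.9]), 5.7) [0.56  0.156 0.104]
top padtop 176 (array([566.1, -87.2]), array([67.7, 49.8]), 8.9) [ 0.567 -0.087  0.097]
top carrtop 385 (array([561.8,  60.8]), array([117.7,  89.6]), 5.0) [0.548 0.061 0.109]
top griptop 43 (array([528.9,  58.1]), array([24.6, 23. ]), 41.3) [0.529 0.056 0.167]
top base 3182 (array([663.8,  12.9]), array([371.9, 468.2]), 0.1) [ 0.68  -0.014  0.049]
top tray 265 (array([446.1, 384.1]), array([161.7, 191. ]), 81.1) [0.438 0.385 0.025]
top stops 176 (array([ 581.4, -166.7]), array([121.3,  22.8]), 5.4) [ 0.579 -0.166  0.104]
top stop+ 173 (array([554.2, 163.6]), array([121.7,  21.8]), 4.7) [0.552 0.162 0.104]
```

arm_command --rows '[{"x":0.2475,"y":-0.154},{"x":0.2475,"y":-0.154},{"x":0.2475,"y":-0.154},{"x":0.2475,"y":-0.154},{"x":0.2475,"y":-0.154},{"x":0.2475,"y":-0.154},{"x":0.2475,"y":-0.154},{"x":0.2475,"y":-0.154},{"x":0.2475,"y":-0.154},{"x":0.2475,"y":-0.154},{"x":0.2475,"y":-0.154},{"x":0.2475,"y":-0.154},{"x":0.2475,"y":-0.154},{"x":0.2475,"y":-0.154}]' --gripper 0.7

```text
$.rows[0]: bad value
```

arm_command --rows '[{"roll":-0.188},{"roll":-0.188},{"roll":-0.188},{"roll":-0.188},{"roll":-0.188},{"roll":-0.188},{"roll":-0.188},{"roll":-0.188},{"roll":-0.188},{"roll":-0.188},{"roll":-0.188},{"roll":-0.188},{"roll":-0.188},{"roll":-0.188},{"roll":-0.188},{"roll":-0.188},{"roll":-0.188},{"roll":-0.188},{"roll":-0.188},{"roll":-0.188}]'

```text
$.rows[0]: bad value
```

```bash
cat > look.py <<'E'
from h import *; import sys
from scipy.spatial.transform import Rotation as R
s=r.get_state(); M=R.from_rotvec(s["ee_rot"]).as_matrix()
print(s["clock"],np.round(s["position"],4),"tool x deg",np.degrees(np.arctan2(M[1,0],M[0,0])),"zdir",np.round(M[:,2],3),"w",s["width"],np.round(s["joint_positions"],2))
f=r.grab_frame("wrist"); w=pts(f); np.savez("/tmp/wrist",w=w,c=f["color"]); save(f,sys.argv[1])
for l in sys.argv[2:]:
    for d in r.cut_out("wrist",l)[:3]:
        p=w[d["region"]]; p=p[~np.isnan(p[:,0])]
        print(l,round(d["p"],2),np.round(d["uv"]),len(p),np.round(np.median(p,0),3))
E
python3 look.py w1.png padlock carriage
python3 - <<'E'
import sys; sys.path.insert(0,'.')
from fit import *
w=np.load("/tmp/wrist.npz")["w"]; x,y,z=w[...,0],w[...,1],w[...,2]
for nm,a in dict(pad=(.52,.64,-.13,-.05,.092,.106),carr=(.49,.64,0,.12,.104,.114),grip=(.49,.6,0,.12,.155,.172),stop=(.47,.66,-.2,-.13,.098,.112),bed=(.47,.66,-.15,0,.06,.08)).items():
    P=w[(x>a[0])&(x<a[1])&(y>a[2])&(y<a[3])&(z>a[4])&(z<a[5])]
    print(nm,len(P),(rect(P),np.round(np.median(P,0),3)) if len(P)>5 else "")
E
```

```text
0.8 [ 0.1671 -0.5502  0.2314] tool x deg 16.892249237587237 zdir [ 0. -0. -1.] w 0.08535871904762744 [-1.39  0.38  0.08  1.27  0.    1.46]
pad 0 
carr 0 
grip 0 
stop 0 
bed 0
```

View pics/w1.png

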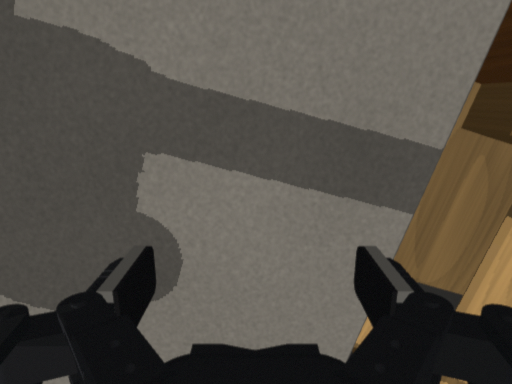

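The wrist view shows only bare bench and the open fingers: the move was refused, probably because each row needs all four numbers.

arm_command --rows '[{"x":0.2475,"y":-0.154,"z":0,"roll":0},{"x":0.2475,"y":-0.154,"z":0,"roll":0},{"x":0.2475,"y":-0.154,"z":0,"roll":0},{"x":0.2475,"y":-0.154,"z":0,"roll":0},{"x":0.2475,"y":-0.154,"z":0,"roll":0},{"x":0.2475,"y":-0.154,"z":0,"roll":0},{"x":0.2475,"y":-0.154,"z":0,"roll":0},{"x":0.2475,"y":-0.154,"z":0,"roll":0},{"x":0.2475,"y":-0.154,"z":0,"roll":0},{"x":0.2475,"y":-0.154,"z":0,"roll":0},{"x":0.2475,"y":-0.154,"z":0,"roll":0},{"x":0.2475,"y":-0.154,"z":0,"roll":0},{"x":0.2475,"y":-0.154,"z":0,"roll":0},{"x":0.2475,"y":-0.154,"z":0,"roll":0}]' --gripper 0.7

```text
clock: 2.35
position: [0.5715, -0.0882, 0.2315]
ee_rot: [3.107, 0.462, 0.001]
force: [0.4, -0.2, -0.0]
width: 0.0727
grasp_force: 0.0
```

arm_command --rows '[{"x":0,"y":0,"z":0,"roll":-0.188},{"x":0,"y":0,"z":0,"roll":-0.188},{"x":0,"y":0,"z":0,"roll":-0.188},{"x":0,"y":0,"z":0,"roll":-0.188},{"x":0,"y":0,"z":0,"roll":-0.188},{"x":0,"y":0,"z":0,"roll":-0.188},{"x":0,"y":0,"z":0,"roll":-0.188},{"x":0,"y":0,"z":0,"roll":-0.188},{"x":0,"y":0,"z":0,"roll":-0.188},{"x":0,"y":0,"z":0,"roll":-0.188},{"x":0,"y":0,"z":0,"roll":-0.188},{"x":0,"y":0,"z":0,"roll":-0.188},{"x":0,"y":0,"z":0,"roll":-0.188},{"x":0,"y":0,"z":0,"roll":-0.188},{"x":0,"y":0,"z":0,"roll":-0.188},{"x":0,"y":0,"z":0,"roll":-0.188},{"x":0,"y":0,"z":0,"roll":-0.188},{"x":0,"y":0,"z":0,"roll":-0.188},{"x":0,"y":0,"z":0,"roll":-0.188},{"x":0,"y":0,"z":0,"roll":-0.188}]'

```text
clock: 4.35
position: [0.5705, -0.0897, 0.2313]
ee_rot: [-0.176, 3.137, -0.0]
force: [-0.1, 0.2, 1.1]
width: 0.0726
grasp_force: 0.0
```

```bash
python3 look.py w2.png padlock carriage
cat > wf.py <<'E'
from fit import *
w=np.load("/tmp/wrist.npz")["w"]; x,y,z=w[...,0],w[...,1],w[...,2]
for nm,a in dict(pad=(.52,.64,-.13,-.05,.092,.106),carr=(.49,.64,0,.12,.104,.114),grip=(.49,.6,0,.12,.155,.172),stop=(.47,.66,-.2,-.13,.098,.112),bed=(.47,.66,-.15,0,.06,.08)).items():
    P=w[(x>a[0])&(x<a[1])&(y>a[2])&(y<a[3])&(z>a[4])&(z<a[5])]
    print(nm,len(P),(rect(P),np.round(np.median(P,0),3)) if len(P)>5 else "")
E
python3 wf.py
```

```text
4.35 [ 0.5705 -0.0897  0.2313] tool x deg -173.56072776845045 zdir [ 0. -0. -1.] w 0.07263186328706633 [-0.27  0.38  0.09  1.28 -0.   -0.38]
padlock 0.95 [252. 167.] 5053 [ 0.559 -0.092  0.098]
carriage 0.77 [431. 193.] 18625 [0.562 0.044 0.11 ]
pad 3940 ((array([570.5, -91.4]), array([60.1, 49.6]), 7.6), array([ 0.568, -0.091,  0.098]))
carr 8685 ((array([561.5,  55.8]), array([114.5,  90.3]), 4.9), array([0.55 , 0.043, 0.109]))
grip 1536 ((array([529.3,  52.6]), array([25.2, 25.2]), 26.9), array([0.529, 0.049, 0.166]))
stop 3273 ((array([ 580.6, -171.9]), array([117.2,  23.9]), 4.9), array([ 0.572, -0.17 ,  0.105]))
bed 15626 ((array([583.6, -74.9]), array([152.3, 150.6]), 0.3), array([ 0.568, -0.058,  0.071]))
```

View pics/w2.png

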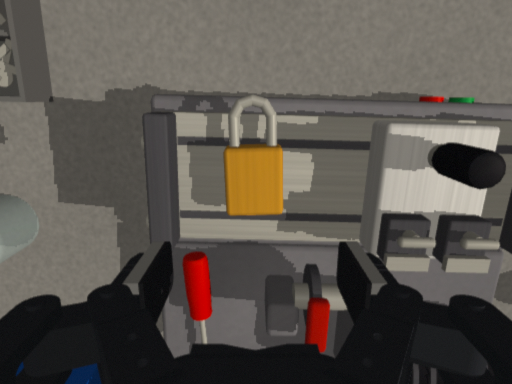

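Picture: the brass padlock is at (252,180), the home stop at (160,180) and the carriage at (435,190). The sizes fit (60.1 x 49.6 mm, top at 98 mm).

arm_command --rows '[{"x":0,"y":-0.01,"z":0.25,"roll":-0.02},{"x":0,"y":0,"z":0.25,"roll":0},{"x":0,"y":0,"z":0.25,"roll":0},{"x":0,"y":0,"z":0.15,"roll":0},{"x":0,"y":0,"z":0.1,"roll":0},{"x":0,"y":0,"z":0.05,"roll":0},{"x":0,"y":0,"z":0,"roll":0}]'

```text
clock: 5.2
position: [0.5699, -0.0911, 0.0729]
ee_rot: [0.189, -3.134, -0.001]
force: [-0.2, -0.2, 0.1]
width: 0.0724
grasp_force: 0.0
```

arm_command --rows '[{"x":0,"y":0,"z":0,"roll":0},{"x":0,"y":0,"z":0,"roll":0},{"x":0,"y":0,"z":0,"roll":0},{"x":0,"y":0,"z":0,"roll":0},{"x":0,"y":0,"z":0,"roll":0}]' --gripper -1 --newtons 50

```text
clock: 5.7
position: [0.5719, -0.0916, 0.0754]
ee_rot: [-0.191, 3.133, -0.001]
force: [-0.3, 0.1, 6.4]
width: 0.0489
grasp_force: 55.0
```

arm_command --rows '[{"x":0,"y":0,"z":-0.05,"roll":0},{"x":0,"y":0,"z":-0.15,"roll":0},{"x":0,"y":0,"z":-0.2,"roll":0},{"x":0,"y":0,"z":-0.2,"roll":0},{"x":0,"y":0,"z":-0.2,"roll":0},{"x":0,"y":0,"z":-0.15,"roll":0},{"x":0,"y":0,"z":-0.05,"roll":0},{"x":0,"y":0,"z":0,"roll":0}]'

```text
clock: 6.5
position: [0.571, -0.0914, 0.2244]
ee_rot: [-0.191, 3.134, -0.001]
force: [-0.0, -0.3, -3.5]
width: 0.0489
grasp_force: 54.2
```

Held (weight 3.5 N). Now over to the tray.

arm_command --rows '[{"x":0.01,"y":0.1,"z":0,"roll":0},{"x":0.02,"y":0.2,"z":0,"roll":0},{"x":0.022,"y":0.242,"z":0,"roll":0},{"x":0.022,"y":0.242,"z":0,"roll":0},{"x":0.022,"y":0.242,"z":0,"roll":0},{"x":0.022,"y":0.242,"z":0,"roll":0},{"x":0.022,"y":0.242,"z":0,"roll":0},{"x":0.022,"y":0.242,"z":0,"roll":0},{"x":0.022,"y":0.242,"z":0,"roll":0},{"x":0.022,"y":0.242,"z":0,"roll":0},{"x":0.022,"y":0.242,"z":0,"roll":0},{"x":0.022,"y":0.242,"z":0,"roll":0},{"x":0.02,"y":0.242,"z":0,"roll":0},{"x":0.02,"y":0.15,"z":0,"roll":0},{"x":0.02,"y":0.09,"z":0,"roll":0},{"x":0,"y":0,"z":0,"roll":0.09},{"x":0,"y":0,"z":0,"roll":0.09},{"x":0,"y":0,"z":0,"roll":0.09},{"x":0,"y":0,"z":0,"roll":0.09},{"x":0,"y":0,"z":0,"roll":0}]'

```text
clock: 8.5
position: [0.465, 0.3791, 0.2224]
ee_rot: [-0.252, -3.129, 0.003]
force: [-0.1, -1.0, -3.1]
width: 0.049
grasp_force: 54.0
```

```bash
python3 look.py w3.png padlock tray
python3 - <<'E'
from fit import *
w=np.load("/tmp/wrist.npz")["w"]; x,y,z=w[...,0],w[...,1],w[...,2]
P=w[(z>.018)&(z<.034)&(x>.3)&(x<.6)&(y>.25)&(y<.55)]; print(len(P),rect(P))
P=w[(z<.013)&(z>.002)&(abs(x-.45)<.05)&(abs(y-.38)<.05)]; print(np.median(P,0))
E
```

```text
8.5 [0.465  0.3791 0.2224] tool x deg 170.77677554848333 zdir [-0.002 -0.002 -1.   ] w 0.04896797370772368 [ 0.58  0.43  0.14  1.28 -0.    0.74]
padlock 0.77 [256. 237.] 22797 [0.449 0.381 0.245]
padlock 0.5 [257. 113.] 18196 [0.413 0.385 0.007]
tray 0.63 [256. 116.] 18084 [0.413 0.385 0.007]
3904 (array([445.9, 380.6]), array([160.4, 189.6]), 81.5)
[0.44959284 0.37984378 0.00652273]
```

View pics/w3.png

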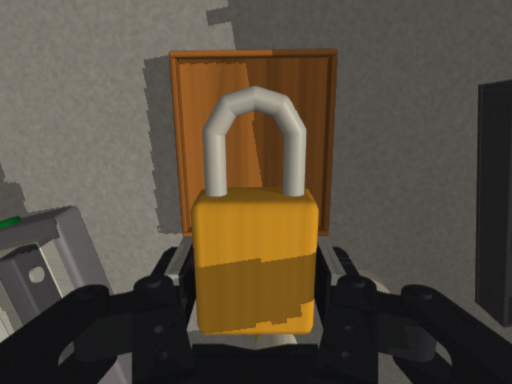

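The picture shows the padlock held level and squared up over the tray (tray rim spans x 172–336).

arm_command --rows '[{"x":0,"y":0,"z":0.1,"roll":0},{"x":0,"y":0,"z":0.22,"roll":0},{"x":0,"y":0,"z":0.22,"roll":0},{"x":0,"y":0,"z":0.22,"roll":0},{"x":0,"y":0,"z":0.22,"roll":0},{"x":0,"y":0,"z":0.18,"roll":0},{"x":0,"y":0,"z":0.11,"roll":0},{"x":0,"y":0,"z":0.05,"roll":0},{"x":0,"y":0,"z":0.03,"roll":0},{"x":0,"y":0,"z":0.01,"roll":0},{"x":0,"y":0,"z":0,"roll":0},{"x":0,"y":0,"z":0,"roll":0}]'

```text
clock: 9.85
position: [0.4668, 0.3803, 0.0209]
ee_rot: [0.252, 3.13, 0.002]
force: [-0.8, -0.1, -3.2]
width: 0.0488
grasp_force: 53.9
```

arm_command --rows '[{"x":0,"y":0,"z":0.02,"roll":0},{"x":0,"y":0,"z":0.015,"roll":0},{"x":0,"y":0,"z":0.01,"roll":0},{"x":0,"y":0,"z":0,"roll":0},{"x":0,"y":0,"z":0,"roll":0}]'

```text
clock: 10.35
position: [0.4659, 0.3797, 0.0129]
ee_rot: [-0.252, -3.131, 0.0]
force: [-0.4, 0.1, -3.1]
width: 0.0488
grasp_force: 53.9
```

arm_command --rows '[{"x":0,"y":0,"z":0.007,"roll":0},{"x":0,"y":0,"z":0.006,"roll":0},{"x":0,"y":0,"z":0,"roll":0},{"x":0,"y":0,"z":0,"roll":0}]'

```text
clock: 10.75
position: [0.4661, 0.3799, 0.0114]
ee_rot: [0.252, 3.131, 0.0]
force: [-1.3, -1.0, -0.3]
width: 0.049
grasp_force: 54.3
```

arm_command --rows '[{"x":0,"y":0,"z":0,"roll":0},{"x":0,"y":0,"z":0,"roll":0},{"x":0,"y":0,"z":0,"roll":0},{"x":0,"y":0,"z":0,"roll":0},{"x":0,"y":0,"z":0,"roll":0},{"x":0,"y":0,"z":-0.1,"roll":0},{"x":0,"y":0,"z":-0.25,"roll":0},{"x":0,"y":0,"z":-0.3,"roll":0},{"x":0,"y":0,"z":-0.3,"roll":0},{"x":0,"y":0,"z":-0.3,"roll":0},{"x":0,"y":0,"z":-0.2,"roll":0},{"x":0,"y":0,"z":-0.05,"roll":0}]' --gripper 0.7

```text
clock: 11.95
position: [0.4679, 0.3811, 0.2408]
ee_rot: [0.252, 3.125, 0.008]
force: [0.8, 0.6, -0.0]
width: 0.0728
grasp_force: 0.0
```

```bash
python3 look.py w4.png padlock tray
python3 - <<'E'
from fit import *
w=np.load("/tmp/wrist.npz")["w"]; x,y,z=w[...,0],w[...,1],w[...,2]
P=w[(z>.029)&(z<.05)&(x>.3)&(x<.6)&(y>.3)&(y<.46)]; print(len(P),rect(P),np.median(P,0),np.percentile(P[:,2],[5,95]))
E
```

```text
11.95 [0.4679 0.3811 0.2408] tool x deg 170.78973064797998 zdir [ 0.007  0.004 -1.   ] w 0.07277768435969381 [ 0.58  0.43  0.18  1.32 -0.    0.74]
padlock 0.77 [251. 150.] 3498 [0.453 0.382 0.034]
tray 0.78 [249. 126.] 23534 [0.43  0.381 0.007]
2576 (array([464.5, 379.4]), array([49.7, 59.3]), 81.4) [0.46326759 0.37998759 0.03434722] [0.03227452 0.03566035]
```

View pics/w4.png

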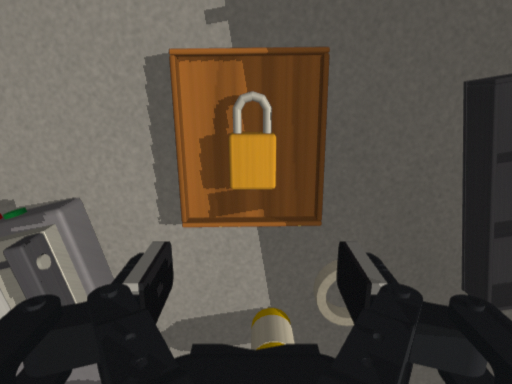

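Padlock at (252,150) lies flat inside the tray walls (top 34 mm = 6.5 + 28), released. Next the carriage grip.

arm_command --rows '[{"x":-0.04,"y":-0.1,"z":0,"roll":0},{"x":-0.084,"y":-0.232,"z":0,"roll":0},{"x":-0.084,"y":-0.232,"z":0,"roll":0},{"x":-0.084,"y":-0.232,"z":0,"roll":0},{"x":-0.084,"y":-0.232,"z":0,"roll":0},{"x":-0.084,"y":-0.232,"z":0,"roll":0},{"x":-0.084,"y":-0.232,"z":0,"roll":0},{"x":-0.084,"y":-0.232,"z":0,"roll":0},{"x":-0.084,"y":-0.232,"z":0,"roll":0},{"x":-0.042,"y":-0.133,"z":0,"roll":0},{"x":0,"y":0,"z":0,"roll":-0.08},{"x":0,"y":0,"z":0,"roll":-0.08},{"x":0,"y":0,"z":0,"roll":-0.08},{"x":0,"y":0,"z":0,"roll":-0.08},{"x":0,"y":0,"z":0,"roll":0},{"x":0,"y":0,"z":0,"roll":0}]'

```text
clock: 13.7
position: [0.5263, 0.0518, 0.2346]
ee_rot: [0.139, -3.136, 0.0]
force: [0.4, 0.8, -0.9]
width: 0.0727
grasp_force: 0.0
```

```bash
python3 look.py w5.png carriage; python3 wf.py
```

```text
13.7 [0.5263 0.0518 0.2346] tool x deg -174.91589017481843 zdir [-0.003 -0.    -1.   ] w 0.07266273128028682 [-0.02  0.28 -0.04  1.25 -0.   -0.11]
carriage 0.7 [258. 223.] 14898 [0.559 0.055 0.11 ]
pad 0 
carr 8392 ((array([561.6,  56.3]), array([115.2,  90.2]), 5.0), array([0.543, 0.057, 0.109]))
grip 1155 ((array([529. ,  53.8]), array([25.4, 24.6]), 65.3), array([0.527, 0.053, 0.166]))
stop 1533 ((array([ 582.4, -159.8]), array([ 17.2, 116. ]), 86.0), array([ 0.603, -0.162,  0.105]))
bed 17704 ((array([583.4, -75. ]), array([153.1, 150. ]), 0.0), array([ 0.565, -0.079,  0.071]))
```

arm_command --rows '[{"x":-0.018,"y":0.012,"z":0.15,"roll":0},{"x":0,"y":0,"z":0.24,"roll":0},{"x":0,"y":0,"z":0.18,"roll":0},{"x":0,"y":0,"z":0.09,"roll":0},{"x":0,"y":0,"z":0.03,"roll":0},{"x":0,"y":0,"z":0,"roll":0}]'

```text
clock: 14.4
position: [0.5295, 0.0544, 0.1321]
ee_rot: [0.142, -3.137, 0.0]
force: [-0.2, -0.2, 0.1]
width: 0.0723
grasp_force: 0.0
```

arm_command --rows '[{"x":0,"y":0,"z":0,"roll":0},{"x":0,"y":0,"z":0,"roll":0},{"x":0,"y":0,"z":0,"roll":0},{"x":0,"y":0,"z":0,"roll":0},{"x":0,"y":0,"z":0,"roll":0},{"x":0,"y":0,"z":0,"roll":0}]' --gripper -1 --newtons 30

```text
clock: 15.0
position: [0.5308, 0.0543, 0.1336]
ee_rot: [-0.142, 3.136, -0.001]
force: [-1.1, -0.3, 5.6]
width: 0.0249
grasp_force: 29.4
```

arm_command --rows '[{"x":0,"y":-0.04,"z":0,"roll":0},{"x":0,"y":-0.1,"z":0,"roll":0},{"x":0,"y":-0.12,"z":0,"roll":0},{"x":0,"y":-0.12,"z":0,"roll":0},{"x":0,"y":-0.12,"z":0,"roll":0},{"x":0,"y":-0.12,"z":0,"roll":0},{"x":0,"y":-0.12,"z":0,"roll":0},{"x":0,"y":-0.12,"z":0,"roll":0},{"x":0,"y":-0.1,"z":0,"roll":0},{"x":0,"y":-0.06,"z":0,"roll":0},{"x":0,"y":-0.04,"z":0,"roll":0},{"x":0,"y":0,"z":0,"roll":0},{"x":0,"y":0,"z":0,"roll":0}]'

```text
clock: 16.3
position: [0.5444, -0.1051, 0.1336]
ee_rot: [-0.141, 3.138, -0.004]
force: [-2.4, -2.1, 5.8]
width: 0.0249
grasp_force: 29.9
```

arm_command --rows '[{"x":0,"y":-0.02,"z":0,"roll":0},{"x":0,"y":-0.02,"z":0,"roll":0},{"x":0,"y":-0.02,"z":0,"roll":0},{"x":0,"y":-0.01,"z":0,"roll":0},{"x":0,"y":0,"z":0,"roll":0}]'

```text
clock: 16.8
position: [0.5452, -0.1143, 0.1336]
ee_rot: [-0.142, 3.138, 0.0]
force: [-2.6, 1.3, 7.5]
width: 0.0251
grasp_force: 29.9
```

arm_command --rows '[{"x":0,"y":-0.015,"z":0,"roll":0},{"x":0,"y":-0.015,"z":0,"roll":0},{"x":0,"y":0,"z":0,"roll":0}]'

```text
clock: 17.1
position: [0.5455, -0.1177, 0.1336]
ee_rot: [-0.143, 3.138, 0.003]
force: [-3.7, 4.4, 7.0]
width: 0.0255
grasp_force: 30.1
```

arm_command --rows '[{"x":0,"y":-0.015,"z":0,"roll":0},{"x":0,"y":-0.015,"z":0,"roll":0},{"x":0,"y":0,"z":0,"roll":0}]'

```text
clock: 17.4
position: [0.5455, -0.1178, 0.1335]
ee_rot: [-0.147, 3.137, 0.018]
force: [-3.9, 18.2, 11.5]
width: 0.0253
grasp_force: 31.7
```

Hard against the stop (18 N, no more travel). Release and rise.

arm_command --rows '[{"x":0,"y":0,"z":0,"roll":0},{"x":0,"y":0,"z":0,"roll":0},{"x":0,"y":0,"z":0,"roll":0},{"x":0,"y":0.02,"z":0,"roll":0},{"x":0,"y":0,"z":0,"roll":0},{"x":0,"y":0,"z":-0.1,"roll":0},{"x":0,"y":0,"z":-0.2,"roll":0},{"x":0,"y":0,"z":-0.25,"roll":0},{"x":0,"y":0,"z":-0.2,"roll":0},{"x":0,"y":0,"z":-0.05,"roll":0},{"x":0,"y":0,"z":0,"roll":0},{"x":0,"y":0,"z":0,"roll":0}]' --gripper 0.7

```text
clock: 18.6
position: [0.5453, -0.1202, 0.2512]
ee_rot: [0.142, -3.137, -0.001]
force: [0.3, 0.1, -0.3]
width: 0.0727
grasp_force: 0.0
```

```bash
python3 look.py w6.png carriage; python3 - <<'E'
from fit import *
w=np.load("/tmp/wrist.npz")["w"]; x,y,z=w[...,0],w[...,1],w[...,2]
th=np.radians(5.2); t=-np.sin(th)*x+np.cos(th)*y; q=np.cos(th)*x+np.sin(th)*y
f=lambda m:np.round(np.percentile(t[m],[1,50,99]),4)
print("carr along slide",f((abs(z-.109)<.003)&(t>-.214)&(t<-.05)&(abs(q-.55)<.04)),"stop",f((abs(z-.105)<.003)&(t<-.2)&(t>-.26)&(abs(q-.55)<.04)))
m=(z>.16)&(z<.172)&(y<-.05); print("grip",rect(w[m]),f(m))
f=r.grab_frame("top"); w=pts(f)
for d in r.cut_out("top","padlock"): print(d["p"],np.round(np.nanmedian(w[d["region"]],0),3))
E
```

```text
18.6 [ 0.5453 -0.1202  0.2512] tool x deg -174.81460380337847 zdir [-0.002  0.    -1.   ] w 0.07265756078041319 [-0.33  0.34  0.08  1.31 -0.   -0.42]
carriage 0.78 [257. 213.] 13384 [ 0.575 -0.117  0.11 ]
carr along slide [-0.2111 -0.1682 -0.1235] stop [-0.2317 -0.2213 -0.2102]
grip (array([ 543.6, -118.1]), array([25.2, 24.7]), 87.6) [-0.1791 -0.167  -0.1552]
0.76 [0.456 0.383 0.031]
0.68 [0.678 0.365 0.091]
```

View pics/w6.png

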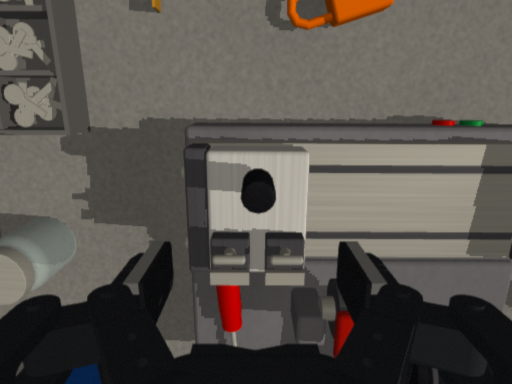

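The picture shows the carriage at (258,190) touching the home stop at (197,200). The screwdriver is untouched and the gripper is clear of everything.

```bash
python3 -c "
from plant import r
print(r.finish_job())"
```

```text
the job is handed in; nothing more can be done
None
```

The brass padlock lies flat and released in the left-hand tray, the carriage is home against the end stop on the padlock's side, and the job is handed in at about 19 s of the 54 s; no verdict came back.

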